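# Slide a loaded tube rack home in the reader and lock it

## Task

Slide the loaded tube rack along the bench, between the reader's guide rails and on under the hood until it is fully home against the end stop inside; feel for the stop and press gently, do not ram it, and keep the tubes standing in the rack. Then, with the rack home, swing the cam lever beside the rail a quarter turn, until it lies along the rack, to lock it. Leave the bottle, dish and timer where they stand.

Things in the scene. Friction and masses are not known exactly. Their poses are not given: they have to be found in the camera images.
- reader: White bench-top tube reader, fixed, with a lane for the rack. Origin on the bench, mid-mouth; x along the lane into the reader, y across to the lever's side, z up. Aluminium rails 38 mm high run from x = 0; the lane between is 87 mm wide, its floor the bench. Wings 36 mm high flare from y = +-44 mm at x = 0 to +-64 mm at x = -30. Rail lips overhang the lane 5 mm at 34 mm height
- hood (a point): middle of the hood's front edge, on top, 150 mm high (reader x = 58 mm). The hood spans reader x = 58 to 195 mm, y = +-64 mm, open to the mouth below 106 mm, closed behind. Inside, hidden from above, is the end stop, clamped with its face between reader x = 120 and 165 mm; its place is not reported. With the rack home against it, 30 to 75 mm of the rack still stick out of the mouth
- paddle (a joint): light sprung paddle on the end stop's face: 0 standing 8 mm proud, 0.008 m pressed flush with the stop by a rack that is fully home; spring 0.2 to 0.6 N, less than the rack's friction on the bench
- cam_lever (a joint): cam lever on a vertical pivot on the rail: 0 open, arm straight out from the lane (reader +y); 1.57 rad closed, arm along the reader's -x, beside the rack. Closes counter-clockwise from above, with 1 to 3 N at the post, and stays where it is left. Closing, its eccentric presses the rack's side against the other rail
- lever_post (a point): on the axis of the upright black post at the free end of the lever, 70 mm above the bench. The post is 19 mm thick and stands from 49 to 86 mm height; the steel arm below it is 12 mm wide, at 42 to 49 mm height; post axis 70 mm from the pivot axis
- lever_pivot (a point): the lever's pivot axis at 50 mm height; reader x = 30 mm, y = 55.5 mm
- rack: ivory 40-place tube rack, loose, 84 x 195 x 31 mm, about 0.35 kg, too wide to grip. Origin mid-underside; y along it, +y end goes in first; x across. Its ends are full walls; on the long sides only the 4 mm floor and the top plate (26 to 31 mm height) reach the outline, open between. Five tubes stand in its two middle rows, from 83 mm ahead of its middle to 9 mm behind
- tube_0: glass sample tube standing loosely in a hole of the rack, 13 mm thick, its top 74 to 76 mm above the bench; origin at its foot (4 mm above the bench), z along it
- tube_1: glass sample tube standing loosely in a hole of the rack, 13 mm thick, its top 74 to 76 mm above the bench; origin at its foot (4 mm above the bench), z along it
- tube_2: glass sample tube standing loosely in a hole of the rack, 13 mm thick, its top 74 to 76 mm above the bench; origin at its foot (4 mm above the bench), z along it
- tube_3: glass sample tube standing loosely in a hole of the rack, 13 mm thick, its top 74 to 76 mm above the bench; origin at its foot (4 mm above the bench), z along it
- tube_4: glass sample tube standing loosely in a hole of the rack, 13 mm thick, its top 74 to 76 mm above the bench; origin at its foot (4 mm above the bench), z along it
- amber_bottle: small amber reagent bottle with a green cap, 48 mm thick, 102 mm high, origin under its middle; bystander
- dish: petri dish with lid, 58 mm wide, 14 mm high, origin under its middle; bystander
- timer: white lab timer lying flat, 62 x 66 x 18 mm, origin under its middle; bystander

How it is judged:
By the outcome, as a careful person would: the job done as asked, in the order asked, and still so for the second after the job is handed in, with the robot touching nothing.
It also fails if it takes over 70 s, if anything falls off the work surface, if the arm or the gripper's body presses on something with over 40 N, if the wrist force passes 120 N, or if a joint passes its speed limit or range.

## Robot

A 7-joint arm with a two-finger parallel gripper is mounted at the origin on a cart in front of the work surface, level with it; the furniture and walls round the work are solid. World frame = base frame: x ahead of the robot, y to its left, z up, the work surface at z = 0. Lengths are in m, angles in rad, forces in N, time in s.
With the tool pointing down it reaches from about 0.4 to 0.85 m from the base axis. Payload 10.4 kg.
Tool frame: the origin (TCP) lies midway between the tips of the shut fingers; the grasp point (between the pads) lies 19 mm behind it (manip.tcp_to_grasp is the distance from the TCP to the grasp point, in m); z points along the fingers, x is the direction in which the jaws open and shut, and the axes are right-handed (so a half turn about z gives the same grasp; the last joint's range is limited). The gripper opens to 87 mm and grips with 3 to 60 N. Pads are 19 mm wide; open, the fingers measure 117 mm over their backs; the gripper's body (75 mm by 190 mm) begins 51 mm behind the grasp point.
Start: joints at [-1.214, 0.332, -0.065, 1.46, 0.022, 1.35, -0.088], TCP at [0.232, 0.58, 0.223] pointing down, gripper open.
Joint ranges: [-2.6, 2.6], [-0.5, 2.12], [-1.47, 1.34], [0.16, 2.42], [-1.27, 4.41], [0.06, 2.06], [-2.6, 2.6]. Speed limits (rad/s): [2.22, 2.22, 2.79, 2.79, 3.14, 3.14, 3.14].

## Interface

Orientations are given as a unit quaternion [x, y, z, w].
In Python, from rig import status, vision, manip gives the robot as it stands.
- The arm moves only by the shell command python3 -m jog 'ROWS' [FORCE]. ROWS is a JSON object of lists of equal length, an entry for each row: "travel": the shift along the tool's x, y, z in cm, a list of three; "dr": the turn, a rotation vector about the tool's x, y, z in rad, a list of three; "jaw": the opening in per cent of the stroke, from 0 (shut) to 100 (fully open). A call has exactly 10 rows; each row is the pose to reach, as a shift and turn from the pose commanded when the call began, along the tool's axes at that moment; what a row does not reach only later rows make up. A row lasts 1/8 s, in which the tool goes at most 62.5 mm and 10.7 degrees, less where a joint would pass 70% of its speed; a pose out of reach is approached as far as the arm can. A call with a gripper value outside its range is refused whole. The fingers move at their own pace and stop on an object; FORCE is the grip in N (left out, the last holds). Time passes only in rows, so rows that repeat a pose let the fingers close, or fill a call up. It gives the time, the measured TCP pose, the force and the opening at its end, in the units of the state.
- status.sense(): the state, without advancing time (a new reading comes with each control period).
- vision.grab_frame(name): name is "scene" or "top"; returns a dict with "image" (400x640x3 uint8, red, green, blue), "range_z" (400x640 float32, m along the optical axis (not along the pixel's ray), 0 where there is no reading), "camera_matrix" (3x3 intrinsics, pixels), "k1" (the pictures are not rectified: a ray, as slopes to the right and down, at radius r is drawn at 1 + k1 r^2 times it, then the intrinsics apply), "xyz" and "rotation" of the camera in the world. Camera axes: x right, y down, z forward; pixel columns grow to the right and rows downward; lengths in m; the calibration is good to about 2 mm. A picture is of the moment at which its call begins.
- manip.close_job(): hands the job in, once; it reports no verdict.
The state is a dict: "time_s": time; "joint_positions": joint angles; "qvel": joint speeds; "tau": joint torques, N m; "tcp_pos": TCP position; "tcp_rot": TCP orientation; "force": force on the tool from outside, world axes, zero at the start; "wrist_torque": the same for the moment, N m; "opening": finger opening in m.
Only numpy, scipy, OpenCV 4.12 (cv2) and the standard library are available. Lean on these libraries where they do the work, as an engineer would, in place of code of your own. Each camera call takes 0.05 s, during which the arm holds its last target. There are 200 camera calls.

## Working session

There is one attempt and no reset: what is moved stays moved. The work goes in short steps, Python scripts to look and compute and a shell command to move; the robot and the scene stay as the last step left them, time stands still between calls to the robot, and variables do not carry over. Pictures are saved under pics/ and viewed, about 8 in all and at most 12, crops included, and the job is handed in when it is done.

```bash
ls; mkdir -p pics; python3 - <<'E'
from rig import status, vision, manip
import cv2,numpy as np
s=status.sense();print(s['time_s'],s['tcp_pos'],s['tcp_rot'],s['opening'],s['force'])
for n in("scene","top"):
    f=vision.grab_frame(n);cv2.imwrite(f"pics/{n}0.png",f["image"][:,:,::-1]);np.savez(f"{n}0.npz",**f)
    print(n,f["camera_matrix"].tolist(),f["k1"],f["xyz"],f["rotation"])
E
```

```text
pics
0.0 [0.23158267 0.58008701 0.22171991] [ 8.27866853e-01  5.60924183e-01 -5.80370002e-04  4.45182427e-04] 0.08746327820409042 [ 0.29657288 -0.180382    0.02478354]
scene [[449.1252555940604, 0.0, 318.6790269170736], [0.0, 449.1252555940604, 208.53513581697445], [0.0, 0.0, 1.0]] 0.019635363423794957 [-0.03688819 -0.87291475  0.5730314 ] [ 0.80033862 -0.24815159  0.16181999 -0.52124195]
top [[362.9497873221003, 0.0, 321.704109683941], [0.0, 362.9497873221003, 199.62822207513912], [0.0, 0.0, 1.0]] -0.06130424259009097 [ 0.42057999 -0.0320248   1.04928089] [-0.70487615  0.70631768 -0.04852178  0.04371026]
```

View pics/scene0.png

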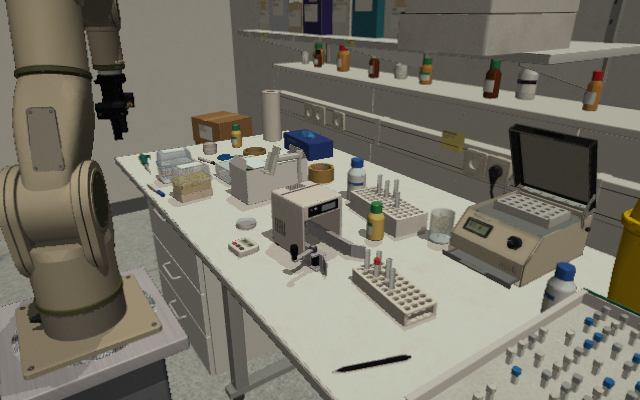

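View pics/top0.png

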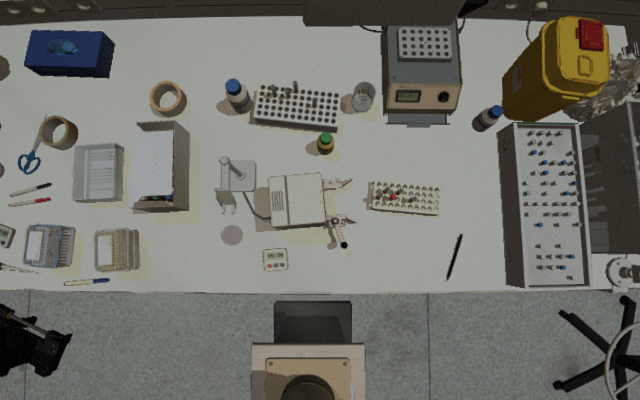

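```bash
cat > h.py <<'E'
import numpy as np,cv2
from scipy.spatial.transform import Rotation as R
def rays(f,uv):
    D=np.array([float(f["k1"]),0,0,0,0])
    p=cv2.undistortPoints(np.asarray(uv,float).reshape(-1,1,2),f["camera_matrix"],D).reshape(-1,2)
    return np.c_[p,np.ones(len(p))]
def toplane(f,uv,z):
    d=R.from_quat(f["rotation"]).apply(rays(f,uv));o=f["xyz"]
    return o+d*((z-o[2])/d[:,2])[:,None]
def cloud(f):
    h,w=f["range_z"].shape
    u,v=np.meshgrid(np.arange(w),np.arange(h))
    r=rays(f,np.c_[u.ravel(),v.ravel()])*f["range_z"].reshape(-1,1)
    return (f["xyz"]+R.from_quat(f["rotation"]).apply(r)).reshape(h,w,3)
def proj(f,P):
    q=R.from_quat(f["rotation"]).inv().apply(np.atleast_2d(P)-f["xyz"])
    return cv2.projectPoints(q.reshape(-1,1,3),np.zeros(3),np.zeros(3),f["camera_matrix"],np.array([float(f["k1"]),0,0,0,0]))[0].reshape(-1,2)
E
python3 - <<'E'
from h import *
f=dict(np.load("top0.npz"));C=cloud(f);z=C[...,2]
print("rot",R.from_quat(f["rotation"]).as_matrix().round(3).tolist())
print("table z",np.median(z[250:280,300:340]),np.std(z[250:280,380:420]))
def rect(box,lo,hi):
    x0,x1,y0,y1=box;m=np.zeros(z.shape,bool);m[y0:y1,x0:x1]=True
    m&=(z>lo)&(z<hi);n,l,st,_=cv2.connectedComponentsWithStats(m.astype(np.uint8))
    i=1+np.argmax(st[1:,4]);P=C[l==i]
    r=cv2.minAreaRect(P[:,:2].astype(np.float32));print(box,len(P),"z",np.median(P[:,2]),"rect",r)
rect((355,455,170,225),0.02,0.045)
rect((250,345,160,240),0.135,0.165)
for nm,(a,b,c,d) in {"post":(335,350,236,252),"dish":(220,245,222,248)}.items(): print(nm);print((z[c:d:2,a:b:2]*1000).round(0))
im=f["image"][150:260,240:460,::-1];cv2.imwrite("pics/c1.png",cv2.resize(im,None,fx=3.6,fy=3.6,interpolation=cv2.INTER_CUBIC))
E
```

```text
rot [[-0.002, -0.991, 0.13], [-1.0, 0.002, -0.007], [0.007, -0.13, -0.991]]
table z 0.0004670326195249652 0.067587495595274
(355, 455, 170, 225) 1346 z 0.03145846127427865 rect ((0.5626195073127747, -0.2809317111968994), (0.19496195018291473, 0.0847405418753624), 84.41177368164062)
(250, 345, 160, 240) 2771 z 0.150271291789294 rect ((0.5409371256828308, 0.025063615292310715), (0.12831787765026093, 0.13960784673690796), 4.9039812088012695)
post
[[-2.  0. 48. 48.  6.  1. -0. -1.]
 [-1.  1. 48. 50.  2.  4.  1.  4.]
 [-3.  3. 47. 46. 49.  2.  2.  3.]
 [ 2.  2.  1. 49. 86. 83.  1. -3.]
 [ 5. -1.  1. 87. 86. 85.  3.  4.]
 [ 0.  1.  2. 83. 85. 88.  2.  1.]
 [ 3.  1.  0. -1. 83.  2.  4. -0.]
 [ 2.  3. -1. -4.  1. -2.  4. -1.]]
dish
[[-0. -1. -1.  1.  3.  4.  1.  6.  4.  5.  1.  4.  1.]
 [-1.  1.  0. -1.  0. -3. -1. -0.  1. -1.  0.  1.  1.]
 [-3. -5.  3. -2. 16. 17. 15. 13. 13.  8. -3.  0.  2.]
 [-1. -1. -1. 17. 15. 16. 11. 14. 14. 15. -2.  3.  2.]
 [-2. -2. 16. 13. 15. 12. 14. 14. 14. 18. 15.  0. -0.]
 [ 4. 17. 14. 11. 10. 12. 13. 15. 17. 13. 18. -0.  0.]
 [ 2. 16. 14. 11. 14. 17. 15. 17. 13. 15. 13. -1.  2.]
 [ 2. 13. 11. 17. 13. 11. 17. 12. 15. 12. 15.  3.  2.]
 [ 3. -1. 10. 16. 15. 14. 15. 13. 15. 14. 14.  1. -0.]
 [ 1.  4. 14. 18. 16. 18. 14. 16. 12. 14. 15. -2.  0.]
 [-2.  1.  1. 14. 13. 13. 15. 15. 15. 13. -3.  1.  2.]
 [-1. -1.  3.  1. 13. 16. 17. 15. 10.  4. -0. -2. -2.]
 [ 1.  1.  2. -1.  1.  2. -1. -1. -1.  0. -4. -3. -0.]]
```

View pics/c1.png

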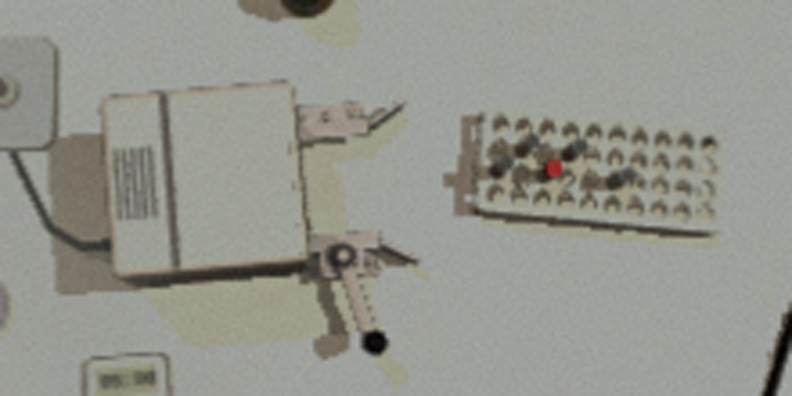

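```bash
python3 - <<'E'
from h import *
f=dict(np.load("top0.npz"));C=cloud(f);z=C[...,2]
u=np.array([np.cos(np.radians(94.9)),np.sin(np.radians(94.9))]);v=np.array([-u[1],u[0]])
def comp(m):
    n,l,st,_=cv2.connectedComponentsWithStats(m.astype(np.uint8));return l==1+np.argmax(st[1:,4])
# hood edges by line fit in reader frame
P=C[150:250,240:350].reshape(-1,3);H=P[(P[:,2]>.14)&(P[:,2]<.16)][:,:2]
c=np.array([.5409,.0251]);q=(H-c)@np.c_[u,v]
for s in(-1,1):
    for ax in(0,1):
        o=1-ax;k=(abs(q[:,o])<.05);b=np.round(q[k,o]/.006);e=[(bb*.006,(s*q[k,ax][b==bb]).max()) for bb in np.unique(b)]
        e=np.array(e);p=np.polyfit(e[:,0],e[:,1],1);print("ax",ax,"side",s,"edge",p[1],"slope deg",np.degrees(p[0])*s)
m=np.zeros(z.shape,bool);m[225:255,325:355]=True
T=C[m&(z>.078)&(z<.095)];post=(T[:,:2].max(0)+T[:,:2].min(0))/2;print("post",post,T[:,:2].mean(0),len(T))
og=c-.1265*u;pv=og+.03*u+.0555*v
d=(post-pv);print("origin",og,"pivot",pv,"len",np.hypot(*d),"lever angle",np.degrees(np.arctan2(-d@u,d@v)))
# pivot seen
A=C[m|((np.indices(z.shape)[0]>210)&(np.indices(z.shape)[0]<230)&(np.indices(z.shape)[1]>328)&(np.indices(z.shape)[1]<342))]
A=A[A[:,2]>.05];print("pivot-ish",[(a*1000).round() for a in A if np.hypot(*(a[:2]-pv))<.02][:12])
W=C.reshape(-1,3)
r=np.hypot(W[:,0],W[:,1])
for a in range(-45,70,10):
    k=(r>.4)&(r<.85)&(abs(np.degrees(np.arctan2(W[:,1],W[:,0]))-a)<5);print(a,W[k,2].max().round(3),end="; ")
# rear wall of rack
print()
# bystanders
for nm,(x0,x1,y0,y1,lo,hi) in dict(bottle=(310,340,125,160,.085,.12),dish=(215,250,218,250,.007,.02),timer=(258,292,244,274,.01,.025)).items():
    Q=C[y0:y1,x0:x1].reshape(-1,3);Q=Q[(Q[:,2]>lo)&(Q[:,2]<hi)];print(nm,Q.mean(0),np.ptp(Q,axis=0))
E
```

```text
ax 0 side -1 edge 0.06720432153303198 slope deg -0.18953315786482863
ax 1 side -1 edge 0.062433167580208206 slope deg 0.07049409621467874
ax 0 side 1 edge 0.06849003792428679 slope deg -0.218847435019229
ax 1 side 1 edge 0.06338946652087751 slope deg 0.31290309368561636
post [ 0.42626935 -0.09750641] [ 0.42666487 -0.09631177] 37
origin [ 0.55170524 -0.10093768] pivot [ 0.49384557 -0.07578796] len 0.07098053606606038 lever angle 12.91698643407164
pivot-ish [array([503., -76.,  51.]), array([500., -70.,  52.]), array([500., -73.,  53.]), array([500., -75.,  54.]), array([500., -81.,  51.]), array([498., -67.,  52.]), array([498., -70.,  51.]), array([497., -73.,  56.]), array([498., -76.,  51.]), array([498., -78.,  51.]), array([498., -81.,  51.]), array([495., -67.,  54.])]
-45 0.114; -35 0.037; -25 0.081; -15 0.555; -5 1.049; 5 0.155; 15 0.23; 25 0.23; 35 0.149; 45 0.133; 55 0.113; 65 0.403; 
bottle [ 0.71425979 -0.04875857  0.10110246] [0.03200847 0.03000324 0.02086734]
dish [0.45633544 0.21717866 0.01425256] [0.05439017 0.05627833 0.01221949]
timer [0.38739854 0.09306363 0.01646928] [0.06153183 0.0680182  0.01191251]
```

```bash
cat > go.py <<'E'
import sys
from h import *
from rig import status
# usage: go.py x y z yaw_deg(of tool x)
s=status.sense();M=R.from_quat(s["tcp_rot"])
yaw=np.degrees(np.arctan2(*M.as_matrix()[[1,0],0]))
t=np.array([float(a) for a in sys.argv[1:4]]);Y=np.radians(float(sys.argv[4]))
X=np.array([np.cos(Y),np.sin(Y),0]);Z=np.array([0,0,-1.]);G=R.from_matrix(np.c_[X,np.cross(Z,X),Z])
print("t",s["time_s"],"pos",s["tcp_pos"].round(4),"yaw",yaw.round(2),"F",s["force"].round(2),"open",round(s["opening"],4))
print("travel cm",(M.inv().apply(t-s["tcp_pos"])*100).round(2),"dr",(M.inv()*G).as_rotvec().round(4))
E
python3 -m jog '{"travel":[[0,0,-5],[-3,4,-10],[-7,9,-10],[-11,14,-10],[-16,19,-10],[-20,24,-10],[-24,29,-10],[-28,34,-10],[-32,38,-10],[-36,42,-10]],"dr":[[0,0,0],[0,0,0],[0,0,0.08],[0,0,0.16],[0,0,0.24],[0,0,0.32],[0,0,0.4],[0,0,0.48],[0,0,0.54],[0,0,0.6]],"jaw":[50,50,50,50,50,50,50,50,50,50]}'; python3 go.py 0.5494 -0.415 0.15 -5.6
```

```text
time_s: 1.35
tcp_pos: [0.4848, 0.0974, 0.3224]
tcp_rot: [0.957, 0.29, -0.0, -0.0]
force: [1.6, -0.2, 0.4]
opening: 0.0437
t 1.35 pos [0.4848 0.0974 0.3224] yaw 33.76 F [ 1.59 -0.17  0.45] open 0.0437
travel cm [-23.1   46.2   17.23] dr [-2.000e-04  0.000e+00  6.869e-01]
```

```bash
python3 -m jog '{"travel":[[-2.5,5,0],[-5,10,0],[-7.5,15,0],[-10,20,0],[-12.5,25,0],[-15,30,0],[-17.5,35,2],[-20,40,5],[-22,44,8],[-23.1,46.2,12]],"dr":[[0,0,0.07],[0,0,0.14],[0,0,0.21],[0,0,0.28],[0,0,0.35],[0,0,0.42],[0,0,0.49],[0,0,0.56],[0,0,0.63],[0,0,0.687]],"jaw":[50,50,50,50,50,50,50,50,50,50]}'; python3 go.py 0.5494 -0.4153 0.02 -5.6
```

```text
time_s: 2.6
tcp_pos: [0.5492, -0.4158, 0.2012]
tcp_rot: [0.999, -0.05, -0.0, 0.001]
force: [0.1, 1.3, 0.4]
opening: 0.0436
t 2.6 pos [ 0.5492 -0.4158  0.2012] yaw -5.75 F [0.1  1.27 0.35] open 0.0436
travel cm [ 0.02 -0.08 18.12] dr [ 0.0012  0.0004 -0.0026]
```

```bash
python3 -m jog '{"travel":[[0,0,4],[0,0,8],[0,0,11],[0,0,13.5],[0,0,15.5],[0,0,17],[0,0,18],[0,0,18.1],[0,0,18.1],[0,0,18.1]],"dr":[[0,0,0],[0,0,0],[0,0,0],[0,0,0],[0,0,0],[0,0,0],[0,0,0],[0,0,0],[0,0,0],[0,0,0]],"jaw":[50,50,50,50,50,50,50,50,50,50]}'; python3 go.py 0.5494 -0.4153 0.02 -5.6; python3 - <<'E'
from rig import vision
import cv2,numpy as np
a=vision.grab_frame("top");b=vision.grab_frame("scene")
i=cv2.resize(a["image"][150:290,300:500],None,fx=2.8,fy=2.8);j=cv2.resize(b["image"][190:350,240:480],(560,373))
cv2.imwrite("pics/c2.png",np.vstack([i,j])[:,:,::-1][:, :][:600] if 0 else cv2.resize(np.hstack([i[:373],j[:373]]),(800,266))[:,:,::-1])
E
```

```text
time_s: 3.85
tcp_pos: [0.5503, -0.4132, 0.0223]
tcp_rot: [0.999, -0.048, 0.0, 0.0]
force: [-0.4, -0.7, 0.7]
opening: 0.0437
t 3.85 pos [ 0.5503 -0.4132  0.0223] yaw -5.5 F [-0.45 -0.73  0.72] open 0.0437
travel cm [-0.07  0.22  0.23] dr [ 0.0004 -0.001   0.0017]
```

View pics/c2.png

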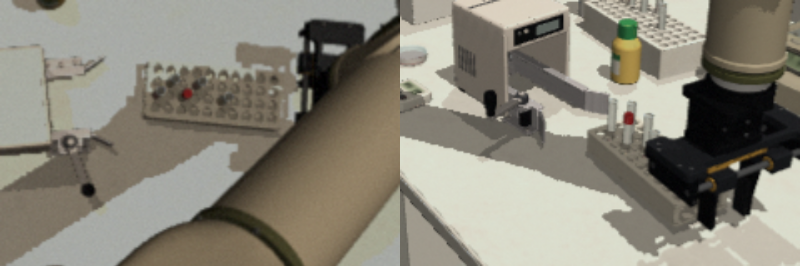

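```bash
python3 -m jog '{"travel":[[0,-0.4,0.1],[0,-0.8,0.2],[0,-1.2,0.2],[0,-1.6,0.2],[0,-1.9,0.2],[0,-2.1,0.2],[0,-2.3,0.2],[0,-2.4,0.2],[0,-2.5,0.2],[0,-2.6,0.2]],"dr":[[0,0,0],[0,0,0],[0,0,0],[0,0,0],[0,0,0],[0,0,0],[0,0,0],[0,0,0],[0,0,0],[0,0,0]],"jaw":[50,50,50,50,50,50,50,50,50,50]}'; python3 -m jog '{"travel":[[0.1,-0.25,0],[0.19,-0.5,0],[0.28,-0.75,0],[0.37,-1.0,0],[0.46,-1.26,0],[0.55,-1.5,0],[0.63,-1.77,0],[0.71,-2.02,0],[0.79,-2.28,0],[0.86,-2.54,0]],"dr":[[0,0,-0.009],[0,0,-0.018],[0,0,-0.027],[0,0,-0.037],[0,0,-0.046],[0,0,-0.055],[0,0,-0.064],[0,0,-0.073],[0,0,-0.082],[0,0,-0.0915]],"jaw":[50,50,50,50,50,50,50,50,50,50]}';  cat > look.py <<'E'
from h import *
from rig import vision
f=vision.grab_frame("top");C=cloud(f);z=C[...,2]
m=(z>.024)&(z<.037)&(C[...,0]>.5)&(C[...,0]<.63)&(C[...,1]<-.1-.02)&(C[...,1]>-.4)
hsv=cv2.cvtColor(f["image"],cv2.COLOR_RGB2HSV);m&=f["image"].min(-1)>45
m=cv2.morphologyEx(m.astype(np.uint8),cv2.MORPH_CLOSE,np.ones((5,5)))
n,l,st,_=cv2.connectedComponentsWithStats(m);i=1+np.argmax(st[1:,4])
k=(l==i)&(z>.024)&(z<.037);r=cv2.minAreaRect(C[k][:,:2].astype(np.float32));print(k.sum(),r)
u=np.array([np.cos(np.radians(94.9)),np.sin(np.radians(94.9))]);v=np.array([-u[1],u[0]])
d=np.array(r[0])-[.5517,-.1009];print("reader x,y of centre",d@u,d@v)
E
python3 look.py; python3 go.py 0.5720 -0.3380 0.02 4.9
```

```text
time_s: 5.2
tcp_pos: [0.5523, -0.3873, 0.0195]
tcp_rot: [0.999, -0.048, -0.0, 0.0]
force: [-1.9, -1.3, -0.3]
opening: 0.0434
time_s: 6.45
tcp_pos: [0.5636, -0.3625, 0.0195]
tcp_rot: [1.0, -0.002, 0.0, -0.0]
force: [-0.9, -1.4, 0.2]
opening: 0.0435
1257 ((0.5639779567718506, -0.25370070338249207), (0.19570717215538025, 0.08406917750835419), 89.28943634033203)
reader x,y of centre -0.153291007359673 0.0008186814596893872
t 6.5 pos [ 0.5638 -0.362   0.0195] yaw -0.17 F [-0.66 -1.69  1.26] open 0.0435
travel cm [ 0.81 -2.41 -0.05] dr [-0.0003 -0.0002 -0.0886]
```

```bash
python3 -m jog '{"travel":[[0.08,-0.24,0],[0.16,-0.48,0],[0.25,-0.72,0],[0.33,-0.96,0],[0.41,-1.2,0],[0.49,-1.44,0],[0.57,-1.7,0],[0.65,-1.94,0],[0.73,-2.18,0],[0.81,-2.41,0]],"dr":[[0,0,-0.009],[0,0,-0.018],[0,0,-0.027],[0,0,-0.037],[0,0,-0.046],[0,0,-0.055],[0,0,-0.064],[0,0,-0.073],[0,0,-0.082],[0,0,-0.092]],"jaw":[50,50,50,50,50,50,50,50,50,50]}'; python3 look.py; python3 go.py 0.5688 -0.3006 0.02 4.9
```

```text
time_s: 7.75
tcp_pos: [0.5717, -0.3383, 0.0195]
tcp_rot: [0.999, 0.044, 0.0, -0.0]
force: [0.5, -2.1, 0.6]
opening: 0.0436
1242 ((0.562198281288147, -0.22977082431316376), (0.08397997915744781, 0.1966865062713623), 4.870819568634033)
reader x,y of centre -0.12929657050652954 0.0005478361154724401
t 7.8 pos [ 0.5719 -0.338   0.0195] yaw 5.1 F [ 0.32 -1.76  1.41] open 0.0432
travel cm [ 0.02 -3.75 -0.05] dr [-0.0003 -0.0001  0.0035]
```

```bash
python3 -m jog '{"travel":[[0,-0.35,0],[0,-0.75,0],[0,-1.15,0],[0,-1.55,0],[0,-1.95,0],[0,-2.35,0],[0,-2.75,0],[0,-3.15,0],[0,-3.5,0],[0,-3.8,0]],"dr":[[0,0,0],[0,0,0],[0,0,0],[0,0,0],[0,0,0],[0,0,0],[0,0,0],[0,0,0],[0,0,0],[0,0,0]],"jaw":[50,50,50,50,50,50,50,50,50,50]}'; python3 look.py; python3 go.py 0.5688 -0.3006 0.02 4.9
```

```text
time_s: 9.05
tcp_pos: [0.5683, -0.3004, 0.0195]
tcp_rot: [0.999, 0.044, -0.0, -0.0]
force: [0.5, -2.2, -0.3]
opening: 0.0433
1001 ((0.5597771406173706, -0.2022366225719452), (0.08399166911840439, 0.16891713440418243), 5.0964226722717285)
reader x,y of centre -0.10165619173071448 0.0006082414404385283
t 9.1 pos [ 0.5684 -0.3     0.0195] yaw 5.04 F [-0.38 -1.13  0.94] open 0.0436
travel cm [ 0.03  0.07 -0.05] dr [-0.0005  0.      0.0024]
```

```bash
python3 -m jog '{"travel":[[0,-0.35,0],[0,-0.75,0],[0,-1.15,0],[0,-1.55,0],[0,-1.95,0],[0,-2.35,0],[0,-2.75,0],[0,-3.15,0],[0,-3.5,0],[0,-3.8,0]],"dr":[[0,0,0],[0,0,0],[0,0,0],[0,0,0],[0,0,0],[0,0,0],[0,0,0],[0,0,0],[0,0,0],[0,0,0]],"jaw":[50,50,50,50,50,50,50,50,50,50]}'; python3 go.py 0.5688 -0.3006 0.02 4.9
```

```text
time_s: 10.35
tcp_pos: [0.565, -0.2625, 0.0195]
tcp_rot: [0.999, 0.044, -0.0, -0.0]
force: [0.7, -2.0, -0.8]
opening: 0.0435
t 10.35 pos [ 0.565  -0.2625  0.0195] yaw 5.02 F [ 0.65 -2.02 -0.77] open 0.0435
travel cm [ 0.04  3.82 -0.05] dr [-0.0001 -0.      0.0021]
```

```bash
python3 -m jog '{"travel":[[0,-0.35,0],[0,-0.75,0],[0,-1.15,0],[0,-1.55,0],[0,-1.95,0],[0,-2.35,0],[0,-2.75,0],[0,-3.15,0],[0,-3.5,0],[0,-3.8,0]],"dr":[[0,0,0],[0,0,0],[0,0,0],[0,0,0],[0,0,0],[0,0,0],[0,0,0],[0,0,0],[0,0,0],[0,0,0]],"jaw":[50,50,50,50,50,50,50,50,50,50]}'; python3 - <<'E'
from rig import vision
import cv2,numpy as np
a=vision.grab_frame("top");b=vision.grab_frame("scene")
i=cv2.resize(a["image"][150:270,260:460],(560,336));j=cv2.resize(b["image"][170:310,250:450],(560,392))[:336]
cv2.imwrite("pics/c3.png",cv2.resize(np.hstack([i,j]),(800,240))[:,:,::-1])
E
python3 go.py 0.5688 -0.3006 0.02 4.9
```

```text
time_s: 11.6
tcp_pos: [0.5617, -0.2247, 0.0195]
tcp_rot: [0.999, 0.044, -0.0, -0.0]
force: [1.3, -1.6, -1.8]
opening: 0.0436
t 11.7 pos [ 0.5618 -0.2244  0.0195] yaw 5.04 F [0.09 0.7  0.16] open 0.0432
travel cm [ 0.03  7.66 -0.05] dr [-0.0006 -0.      0.0024]
```

View pics/c3.png

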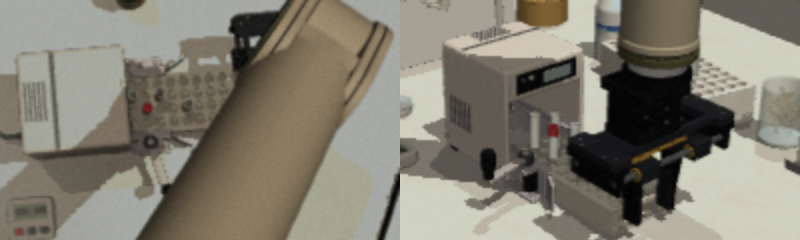

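```bash
python3 -m jog '{"travel":[[0,-0.25,0],[0,-0.5,0],[0,-0.75,0],[0,-1.0,0],[0,-1.25,0],[0,-1.5,0],[0,-1.7,0],[0,-1.9,0],[0,-2.1,0],[0,-2.2,0]],"dr":[[0,0,0],[0,0,0],[0,0,0],[0,0,0],[0,0,0],[0,0,0],[0,0,0],[0,0,0],[0,0,0],[0,0,0]],"jaw":[50,50,50,50,50,50,50,50,50,50]}'; python3 -m jog '{"travel":[[0,-0.1,0],[0,-0.2,0],[0,-0.3,0],[0,-0.4,0],[0,-0.5,0],[0,-0.6,0],[0,-0.7,0],[0,-0.8,0],[0,-0.9,0],[0,-1.0,0]],"dr":[[0,0,0],[0,0,0],[0,0,0],[0,0,0],[0,0,0],[0,0,0],[0,0,0],[0,0,0],[0,0,0],[0,0,0]],"jaw":[50,50,50,50,50,50,50,50,50,50]}';
```

```text
time_s: 12.95
tcp_pos: [0.5598, -0.2029, 0.0196]
tcp_rot: [0.999, 0.044, 0.0, -0.0]
force: [0.5, -2.2, 1.0]
opening: 0.0437
time_s: 14.2
tcp_pos: [0.5589, -0.193, 0.0195]
tcp_rot: [0.999, 0.044, 0.0, -0.0]
force: [-0.1, -3.6, 1.5]
opening: 0.0432
```

```bash
python3 -m jog '{"travel":[[0,-0.05,0],[0,-0.1,0],[0,-0.15,0],[0,-0.2,0],[0,-0.25,0],[0,-0.3,0],[0,-0.35,0],[0,-0.4,0],[0,-0.45,0],[0,-0.5,0]],"dr":[[0,0,0],[0,0,0],[0,0,0],[0,0,0],[0,0,0],[0,0,0],[0,0,0],[0,0,0],[0,0,0],[0,0,0]],"jaw":[50,50,50,50,50,50,50,50,50,50]}'
```

```text
time_s: 15.45
tcp_pos: [0.5585, -0.1881, 0.0195]
tcp_rot: [0.999, 0.044, 0.0, -0.0]
force: [-0.3, -2.4, 1.2]
opening: 0.0436
```

```bash
python3 -m jog '{"travel":[[0,-0.05,0],[0,-0.1,0],[0,-0.15,0],[0,-0.2,0],[0,-0.25,0],[0,-0.3,0],[0,-0.35,0],[0,-0.4,0],[0,-0.45,0],[0,-0.5,0]],"dr":[[0,0,0],[0,0,0],[0,0,0],[0,0,0],[0,0,0],[0,0,0],[0,0,0],[0,0,0],[0,0,0],[0,0,0]],"jaw":[50,50,50,50,50,50,50,50,50,50]}'
```

```text
time_s: 16.7
tcp_pos: [0.5581, -0.1831, 0.0195]
tcp_rot: [0.999, 0.044, 0.0, -0.0]
force: [1.5, -3.0, 1.2]
opening: 0.0434
```

```bash
python3 -m jog '{"travel":[[0,-0.04,0],[0,-0.08,0],[0,-0.12,0],[0,-0.16,0],[0,-0.2,0],[0,-0.24,0],[0,-0.28,0],[0,-0.32,0],[0,-0.36,0],[0,-0.4,0]],"dr":[[0,0,0],[0,0,0],[0,0,0],[0,0,0],[0,0,0],[0,0,0],[0,0,0],[0,0,0],[0,0,0],[0,0,0]],"jaw":[50,50,50,50,50,50,50,50,50,50]}'
```

```text
time_s: 17.95
tcp_pos: [0.5577, -0.1791, 0.0195]
tcp_rot: [0.999, 0.044, 0.0, -0.0]
force: [0.6, -3.1, 1.9]
opening: 0.0434
```

```bash
python3 -m jog '{"travel":[[0,-0.04,0],[0,-0.08,0],[0,-0.12,0],[0,-0.16,0],[0,-0.2,0],[0,-0.24,0],[0,-0.28,0],[0,-0.32,0],[0,-0.36,0],[0,-0.4,0]],"dr":[[0,0,0],[0,0,0],[0,0,0],[0,0,0],[0,0,0],[0,0,0],[0,0,0],[0,0,0],[0,0,0],[0,0,0]],"jaw":[50,50,50,50,50,50,50,50,50,50]}'
```

```text
time_s: 19.2
tcp_pos: [0.5574, -0.1751, 0.0195]
tcp_rot: [0.999, 0.044, 0.0, -0.0]
force: [0.2, -2.1, 2.9]
opening: 0.0436
```

```bash
python3 -m jog '{"travel":[[0,-0.04,0],[0,-0.08,0],[0,-0.12,0],[0,-0.16,0],[0,-0.2,0],[0,-0.24,0],[0,-0.28,0],[0,-0.32,0],[0,-0.36,0],[0,-0.4,0]],"dr":[[0,0,0],[0,0,0],[0,0,0],[0,0,0],[0,0,0],[0,0,0],[0,0,0],[0,0,0],[0,0,0],[0,0,0]],"jaw":[50,50,50,50,50,50,50,50,50,50]}'; python3 look.py
```

```text
time_s: 20.45
tcp_pos: [0.557, -0.1711, 0.0195]
tcp_rot: [0.999, 0.044, 0.0, -0.0]
force: [-0.0, -3.3, 1.7]
opening: 0.0437
18 ((0.5818116664886475, -0.12788090109825134), (0.011261675506830215, 0.023636113852262497), 87.7856674194336)
reader x,y of centre -0.029454339798233635 -0.027696991711147024
```

```bash
python3 -m jog '{"travel":[[0,-0.04,0],[0,-0.08,0],[0,-0.12,0],[0,-0.16,0],[0,-0.2,0],[0,-0.24,0],[0,-0.28,0],[0,-0.32,0],[0,-0.36,0],[0,-0.4,0]],"dr":[[0,0,0],[0,0,0],[0,0,0],[0,0,0],[0,0,0],[0,0,0],[0,0,0],[0,0,0],[0,0,0],[0,0,0]],"jaw":[50,50,50,50,50,50,50,50,50,50]}'
```

```text
time_s: 21.75
tcp_pos: [0.5567, -0.1671, 0.0195]
tcp_rot: [0.999, 0.044, 0.0, -0.0]
force: [-0.4, -2.4, 2.0]
opening: 0.043
```

```bash
python3 -m jog '{"travel":[[0,-0.04,0],[0,-0.08,0],[0,-0.12,0],[0,-0.16,0],[0,-0.2,0],[0,-0.24,0],[0,-0.28,0],[0,-0.32,0],[0,-0.36,0],[0,-0.4,0]],"dr":[[0,0,0],[0,0,0],[0,0,0],[0,0,0],[0,0,0],[0,0,0],[0,0,0],[0,0,0],[0,0,0],[0,0,0]],"jaw":[50,50,50,50,50,50,50,50,50,50]}'
```

```text
time_s: 23.0
tcp_pos: [0.5563, -0.1631, 0.0195]
tcp_rot: [0.999, 0.044, -0.0, -0.0]
force: [-0.8, -2.4, 1.5]
opening: 0.0435
```

```bash
python3 -m jog '{"travel":[[0,-0.04,0],[0,-0.08,0],[0,-0.12,0],[0,-0.16,0],[0,-0.2,0],[0,-0.24,0],[0,-0.28,0],[0,-0.32,0],[0,-0.36,0],[0,-0.4,0]],"dr":[[0,0,0],[0,0,0],[0,0,0],[0,0,0],[0,0,0],[0,0,0],[0,0,0],[0,0,0],[0,0,0],[0,0,0]],"jaw":[50,50,50,50,50,50,50,50,50,50]}'
```

```text
time_s: 24.25
tcp_pos: [0.5559, -0.1592, 0.0195]
tcp_rot: [0.999, 0.044, 0.0, -0.0]
force: [0.9, -3.0, 1.0]
opening: 0.0434
```

```bash
python3 -m jog '{"travel":[[0,-0.04,0],[0,-0.08,0],[0,-0.12,0],[0,-0.16,0],[0,-0.2,0],[0,-0.24,0],[0,-0.28,0],[0,-0.32,0],[0,-0.36,0],[0,-0.4,0]],"dr":[[0,0,0],[0,0,0],[0,0,0],[0,0,0],[0,0,0],[0,0,0],[0,0,0],[0,0,0],[0,0,0],[0,0,0]],"jaw":[50,50,50,50,50,50,50,50,50,50]}'
```

```text
time_s: 25.5
tcp_pos: [0.5556, -0.1552, 0.0195]
tcp_rot: [0.999, 0.044, -0.0, -0.0]
force: [-0.1, -2.2, 1.1]
opening: 0.0437
```

```bash
python3 -m jog '{"travel":[[0,-0.04,0],[0,-0.08,0],[0,-0.12,0],[0,-0.16,0],[0,-0.2,0],[0,-0.24,0],[0,-0.28,0],[0,-0.32,0],[0,-0.36,0],[0,-0.4,0]],"dr":[[0,0,0],[0,0,0],[0,0,0],[0,0,0],[0,0,0],[0,0,0],[0,0,0],[0,0,0],[0,0,0],[0,0,0]],"jaw":[50,50,50,50,50,50,50,50,50,50]}'
```

```text
time_s: 26.75
tcp_pos: [0.5552, -0.1512, 0.0195]
tcp_rot: [0.999, 0.044, -0.0, -0.0]
force: [-0.4, -2.4, 0.9]
opening: 0.0435
```

```bash
python3 -m jog '{"travel":[[0,-0.04,0],[0,-0.08,0],[0,-0.12,0],[0,-0.16,0],[0,-0.2,0],[0,-0.24,0],[0,-0.28,0],[0,-0.32,0],[0,-0.36,0],[0,-0.4,0]],"dr":[[0,0,0],[0,0,0],[0,0,0],[0,0,0],[0,0,0],[0,0,0],[0,0,0],[0,0,0],[0,0,0],[0,0,0]],"jaw":[50,50,50,50,50,50,50,50,50,50]}'; python3 - <<'E'
from rig import vision
import cv2
b=vision.grab_frame("scene");cv2.imwrite("pics/c4.png",cv2.resize(b["image"][190:300,260:420],(640,440),interpolation=cv2.INTER_CUBIC)[:,:,::-1])
E
```

```text
time_s: 28.0
tcp_pos: [0.5549, -0.1472, 0.0195]
tcp_rot: [0.999, 0.044, -0.0, -0.0]
force: [-0.1, -2.3, 0.5]
opening: 0.0437
```

View pics/c4.png

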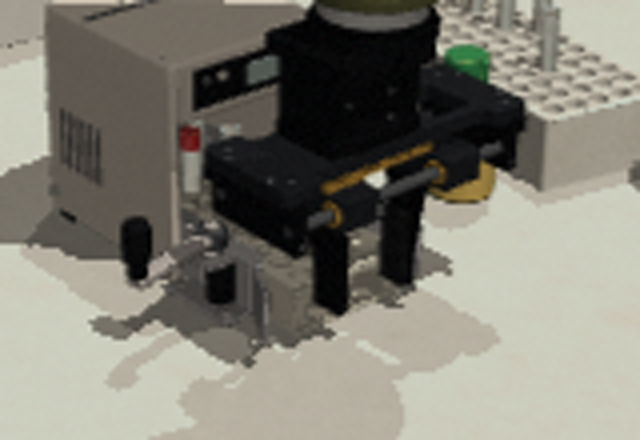

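```bash
python3 -m jog '{"travel":[[0,-0.04,0],[0,-0.08,0],[0,-0.12,0],[0,-0.16,0],[0,-0.2,0],[0,-0.24,0],[0,-0.28,0],[0,-0.32,0],[0,-0.32,0],[0,-0.32,0]],"dr":[[0,0,0],[0,0,0],[0,0,0],[0,0,0],[0,0,0],[0,0,0],[0,0,0],[0,0,0],[0,0,0],[0,0,0]],"jaw":[50,50,50,50,50,50,50,50,50,50]}'
```

```text
time_s: 29.3
tcp_pos: [0.5546, -0.146, 0.0197]
tcp_rot: [0.999, 0.043, 0.0, 0.001]
force: [1.9, -9.4, -2.3]
opening: 0.0436
```

```bash
python3 -m jog '{"travel":[[0,0.2,0],[0,0.8,0],[0,1.8,0],[0,3,0],[0,4,-1],[0,4.5,-4],[0,4.5,-8],[0,4.5,-12],[0,4.5,-15],[0,4.5,-16]],"dr":[[0,0,0],[0,0,0],[0,0,0],[0,0,0],[0,0,0],[0,0,0],[0,0,0],[0,0,0],[0,0,0],[0,0,0]],"jaw":[50,50,50,50,50,50,50,40,40,40]}'; python3 go.py 0.4265 -0.097 0.18 -72.2
```

```text
time_s: 30.55
tcp_pos: [0.5592, -0.1898, 0.1818]
tcp_rot: [0.999, 0.043, 0.002, 0.0]
force: [0.5, -0.6, -0.5]
opening: 0.0357
t 30.55 pos [ 0.5592 -0.1898  0.1818] yaw 4.97 F [ 0.52 -0.63 -0.47] open 0.0357
travel cm [-12.42 -10.4    0.14] dr [-0.0018 -0.0029  1.3469]
```

```bash
python3 -m jog '{"travel":[[-1.2,-1,0],[-2.6,-2.2,0],[-4,-3.4,0],[-5.5,-4.6,0],[-7,-5.9,0],[-8.5,-7.1,0],[-10,-8.4,0],[-11.5,-9.6,0],[-12.4,-10.4,0],[-12.4,-10.4,0]],"dr":[[0,0,0.15],[0,0,0.3],[0,0,0.45],[0,0,0.6],[0,0,0.75],[0,0,0.9],[0,0,1.05],[0,0,1.2],[0,0,1.347],[0,0,1.347]],"jaw":[40,40,40,40,40,40,40,40,40,40]}'; python3 go.py 0.4265 -0.097 0.06 -72.2; python3 - <<'E'
from rig import vision
import cv2,numpy as np
a=vision.grab_frame("top");b=vision.grab_frame("scene")
i=cv2.resize(a["image"][150:270,260:420],(533,400),interpolation=cv2.INTER_CUBIC);j=cv2.resize(b["image"][170:300,240:413],(532,400),interpolation=cv2.INTER_CUBIC)
cv2.imwrite("pics/c5.png",cv2.resize(np.hstack([i,j]),(800,300))[:,:,::-1])
from h import *
print(proj(a,[[.4265,-.097,.086],[.5530,-.1353,.031]]), proj(b,[[.4265,-.097,.07],[.4265,-.097,.18]]))
E
```

```text
time_s: 31.8
tcp_pos: [0.4254, -0.0959, 0.1792]
tcp_rot: [0.809, -0.588, -0.0, -0.0]
force: [-0.4, -0.4, 0.1]
opening: 0.0348
t 31.8 pos [ 0.4254 -0.0959  0.1792] yaw -72.07 F [-0.36 -0.35  0.13] open 0.0348
travel cm [ 0.16 -0.07 11.92] dr [-0.      0.0011  0.0022]
[[343.89852449 244.89620509]
 [355.65357526 200.01168522]] [[293.68653703 250.2440403 ]
 [292.57766651 206.18971634]]
```

View pics/c5.png

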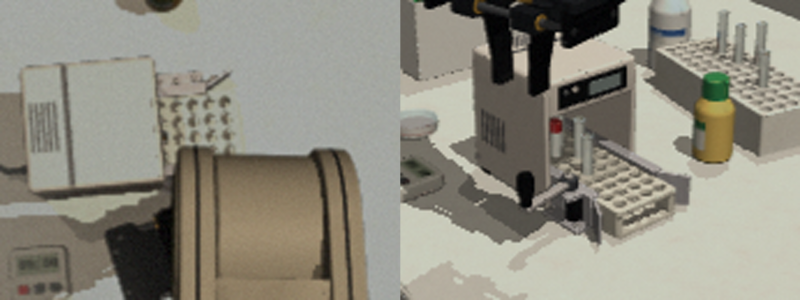

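```bash
python3 -m jog '{"travel":[[0.1,0,2],[0.15,-0.05,4],[0.15,-0.05,5.5],[0.15,-0.05,7],[0.15,-0.05,8.5],[0.15,-0.05,9.7],[0.15,-0.05,10.7],[0.15,-0.05,11.4],[0.15,-0.05,11.9],[0.15,-0.05,11.9]],"dr":[[0,0,0],[0,0,0],[0,0,0],[0,0,0],[0,0,0],[0,0,0],[0,0,0],[0,0,0],[0,0,0],[0,0,0]],"jaw":[40,40,40,40,40,40,40,40,40,40]}'; python3 go.py 0.4265 -0.097 0.06 -72.2; python3 - <<'E'
from h import *
from rig import vision
b=vision.grab_frame("scene");cv2.imwrite("pics/c6.png",cv2.resize(b["image"][210:290,250:370],(600,400),interpolation=cv2.INTER_CUBIC)[:,:,::-1])
# lever arc in tool axes: forward about pivot from phi0
pv=np.array([.4938,-.0758]);p0=np.array([.4265,-.097]);s=np.radians(-72.1)
X=np.array([np.cos(s),np.sin(s)]);Y=np.array([np.sin(s),-np.cos(s)])
for k in range(0,86,7):
    a=np.radians(k);c,q=np.cos(a),np.sin(a);d=np.array([[c,-q],[q,c]])@(p0-pv)+pv-p0
    print(k,round(a,3),(100*np.array([d@X,d@Y])).round(2))
E
```

```text
time_s: 33.15
tcp_pos: [0.4268, -0.0975, 0.0604]
tcp_rot: [0.808, -0.589, -0.0, 0.0]
force: [0.2, 0.2, -0.4]
opening: 0.0346
t 33.15 pos [ 0.4268 -0.0975  0.0604] yaw -72.17 F [ 0.17  0.18 -0.37] open 0.0346
travel cm [-0.05  0.01  0.04] dr [0.0003 0.     0.0005]
0 0.0 [0. 0.]
7 0.122 [ 0.86 -0.05]
14 0.244 [ 1.71 -0.2 ]
21 0.367 [ 2.53 -0.45]
28 0.489 [ 3.32 -0.8 ]
35 0.611 [ 4.06 -1.25]
42 0.733 [ 4.73 -1.78]
49 0.855 [ 5.34 -2.39]
56 0.977 [ 5.87 -3.07]
63 1.1 [ 6.31 -3.81]
70 1.222 [ 6.66 -4.59]
77 1.344 [ 6.91 -5.42]
84 1.466 [ 7.06 -6.27]
```

View pics/c6.png

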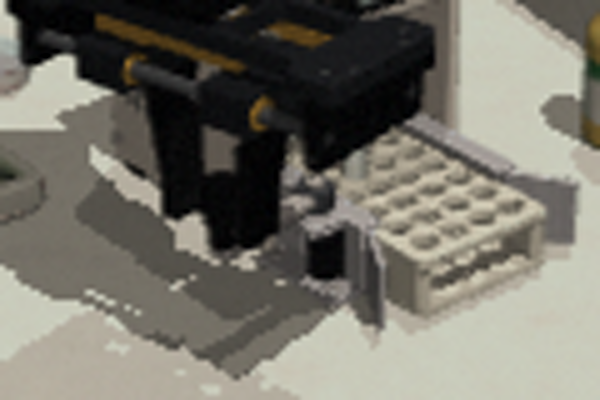

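```bash
python3 -m jog '{"travel":[[0,0,0],[0,0,0],[0.43,-0.01,0],[0.86,-0.05,0],[1.29,-0.11,0],[1.71,-0.2,0],[2.13,-0.31,0],[2.53,-0.45,0],[2.93,-0.62,0],[3.32,-0.8,0]],"dr":[[0,0,0],[0,0,0],[0,0,-0.061],[0,0,-0.122],[0,0,-0.183],[0,0,-0.244],[0,0,-0.305],[0,0,-0.367],[0,0,-0.428],[0,0,-0.489]],"jaw":[26,26,26,26,26,26,26,26,26,26]}' 10; cat > arc.py <<'E'
from h import *
from rig import status
s=status.sense();p0=s["tcp_pos"][:2];y=np.arctan2(*R.from_quat(s["tcp_rot"]).as_matrix()[[1,0],0]);pv=np.array([.4938,-.0758])
d=p0-pv;print(p0,"yaw",np.degrees(y),"radius",np.hypot(*d),"phi",np.degrees(np.arctan2(d[1],d[0]))%360-184.9,"F",s["force"].round(1))
phi0=np.arctan2(d[1],d[0])
X=np.array([np.cos(y),np.sin(y)]);Y=np.array([np.sin(y),-np.cos(y)])
for k in range(1,15):
    a=np.radians(3.5*k);t=pv+.0703*np.array([np.cos(phi0+a),np.sin(phi0+a)])-p0
    print((100*np.array([t@X,t@Y])).round(2),(-a).round(3))
E
python3 arc.py
```

```text
time_s: 34.45
tcp_pos: [0.4448, -0.1263, 0.0606]
tcp_rot: [0.927, -0.375, -0.0, -0.0]
force: [-0.7, 1.6, 0.4]
opening: 0.0222
[ 0.44476479 -0.12630867] yaw -44.01520445586591 radius 0.07039586324660457 phi 40.94804164852499 F [-0.7  1.6  0.4]
[ 0.43 -0.02] -0.061
[ 0.86 -0.06] -0.122
[ 1.28 -0.12] -0.183
[ 1.7  -0.21] -0.244
[ 2.11 -0.33] -0.305
[ 2.52 -0.47] -0.367
[ 2.92 -0.64] -0.428
[ 3.3  -0.82] -0.489
[ 3.68 -1.04] -0.55
[ 4.04 -1.27] -0.611
[ 4.38 -1.53] -0.672
[ 4.71 -1.8 ] -0.733
[ 5.02 -2.1 ] -0.794
[ 5.31 -2.41] -0.855
```

```bash
python3 -m jog '{"travel":[[0.43,-0.02,0],[0.86,-0.06,0],[1.28,-0.12,0],[1.7,-0.21,0],[2.11,-0.33,0],[2.52,-0.47,0],[2.92,-0.64,0],[3.3,-0.82,0],[3.68,-1.04,0],[4.04,-1.27,0]],"dr":[[0,0,-0.061],[0,0,-0.122],[0,0,-0.183],[0,0,-0.244],[0,0,-0.305],[0,0,-0.367],[0,0,-0.428],[0,0,-0.489],[0,0,-0.55],[0,0,-0.611]],"jaw":[26,26,26,26,26,26,26,26,26,26]}'; python3 arc.py
```

```text
time_s: 35.7
tcp_pos: [0.4823, -0.1454, 0.0605]
tcp_rot: [0.997, -0.079, -0.0, -0.0]
force: [-2.0, 0.7, 1.2]
opening: 0.0228
[ 0.48234537 -0.14537678] yaw -9.01668793590917 radius 0.07051337668993976 phi 75.7510873332736 F [-2.   0.7  1.2]
[ 0.43 -0.03] -0.061
[ 0.86 -0.07] -0.122
[ 1.28 -0.13] -0.183
[ 1.7  -0.22] -0.244
[ 2.12 -0.33] -0.305
[ 2.52 -0.47] -0.367
[ 2.92 -0.64] -0.428
[ 3.31 -0.83] -0.489
[ 3.68 -1.04] -0.55
[ 4.04 -1.27] -0.611
[ 4.39 -1.52] -0.672
[ 4.71 -1.8 ] -0.733
[ 5.03 -2.09] -0.794
[ 5.32 -2.41] -0.855
```

```bash
python3 -m jog '{"travel":[[0.22,-0.01,0],[0.43,-0.03,0],[0.65,-0.05,0],[0.86,-0.07,0],[1.07,-0.1,0],[1.28,-0.13,0],[1.5,-0.17,0],[1.7,-0.22,0],[1.8,-0.24,0],[1.8,-0.24,0]],"dr":[[0,0,-0.03],[0,0,-0.061],[0,0,-0.092],[0,0,-0.122],[0,0,-0.152],[0,0,-0.183],[0,0,-0.214],[0,0,-0.244],[0,0,-0.255],[0,0,-0.255]],"jaw":[26,26,26,26,26,26,26,26,26,26]}'; python3 arc.py | head -1
```

```text
time_s: 36.95
tcp_pos: [0.5008, -0.1461, 0.0605]
tcp_rot: [0.999, 0.048, 0.0, 0.0]
force: [-1.4, 1.5, -0.7]
opening: 0.0224
[ 0.50082914 -0.14606244] yaw 5.475090520877888 radius 0.07061316838791871 phi 90.81292723014931 F [-1.4  1.5 -0.7]
```

```bash
python3 -m jog '{"travel":[[0.04,0,0],[0.08,0,0],[0.12,0,0],[0.16,0,0],[0.2,0,0],[0.24,0,0],[0.28,0,0],[0.3,0,0],[0.3,0,0],[0.3,0,0]],"dr":[[0,0,0],[0,0,0],[0,0,0],[0,0,0],[0,0,0],[0,0,0],[0,0,0],[0,0,0],[0,0,0],[0,0,0]],"jaw":[26,26,26,26,26,26,26,26,26,26]}'; python3 arc.py | head -1
```

```text
time_s: 38.2
tcp_pos: [0.5024, -0.1461, 0.0603]
tcp_rot: [0.999, 0.047, -0.001, -0.0]
force: [-7.6, -1.5, 5.4]
opening: 0.0224
[ 0.50236076 -0.14605316] yaw 5.440958984203263 radius 0.07077282824355728 phi 92.04757280943463 F [-7.6 -1.5  5.4]
```

```bash
python3 -m jog '{"travel":[[-0.15,0,0],[-0.3,0,0],[-0.3,0,0],[-0.3,0,0],[-0.3,0,0],[-0.3,0,0],[-0.3,0,-2],[-0.3,0,-5],[-0.3,0,-9],[-0.3,0,-13]],"dr":[[0,0,0],[0,0,0],[0,0,0],[0,0,0],[0,0,0],[0,0,0],[0,0,0],[0,0,0],[0,0,0],[0,0,0]],"jaw":[26,26,40,45,45,45,45,45,45,45]}'; python3 go.py 0.42 -0.45 0.25 5
```

```text
time_s: 39.45
tcp_pos: [0.5005, -0.1461, 0.1917]
tcp_rot: [0.999, 0.048, -0.0, -0.0]
force: [0.8, -0.5, 0.4]
opening: 0.039
t 39.45 pos [ 0.5005 -0.1461  0.1917] yaw 5.46 F [ 0.79 -0.53  0.42] open 0.039
travel cm [-10.9   29.48  -5.83] dr [-0.0001  0.      0.0081]
```

```bash
python3 -m jog '{"travel":[[0,1,-3],[-1,4,-6],[-3,8,-6],[-4,12,-6],[-5,16,-6],[-6,20,-6],[-8,24,-6],[-9,27,-6],[-10,29,-6],[-10,29,-6]],"dr":[[0,0,0],[0,0,0],[0,0,0],[0,0,0],[0,0,0],[0,0,0],[0,0,0],[0,0,0],[0,0,0],[0,0,0]],"jaw":[45,45,45,45,45,45,45,45,45,45]}'; python3 - <<'E'
from h import *
from rig import vision
a=vision.grab_frame("top");b=vision.grab_frame("scene");C=cloud(a);z=C[...,2]
i=cv2.resize(a["image"][150:270,260:420],(533,400),interpolation=cv2.INTER_CUBIC);j=cv2.resize(b["image"][190:290,260:393],(532,400),interpolation=cv2.INTER_CUBIC)
cv2.imwrite("pics/c7.png",cv2.resize(np.hstack([i,j]),(800,300))[:,:,::-1])
u=np.array([np.cos(np.radians(94.9)),np.sin(np.radians(94.9))]);v=np.array([-u[1],u[0]]);og=np.array([.5517,-.1009])
P=C.reshape(-1,3);r=(P[:,:2]-og)@np.c_[u,v]
k=(abs(r[:,1])<.035)&(r[:,0]<-.01)&(r[:,0]>-.1)&(P[:,2]>.025)&(P[:,2]<.037);print("rack rear x",np.percentile(r[k,0],[0,1,3]),k.sum())
k=(abs(r[:,1]-.055)<.03)&(abs(r[:,0]+.04)<.04)&(P[:,2]>.075)&(P[:,2]<.1);print("post reader",(r[k].max(0)+r[k].min(0))/2,k.sum())
k=(abs(r[:,1])<.042)&(r[:,0]<.056)&(r[:,0]>-.08)&(P[:,2]>.06)&(P[:,2]<.09);print("tube tops",r[k].round(3)[:8].tolist(),k.sum())
for nm,(x0,x1,y0,y1,lo,hi) in dict(bottle=(310,340,125,160,.085,.12),dish=(215,250,218,250,.007,.02),timer=(258,292,244,274,.01,.025)).items():
    Q=C[y0:y1,x0:x1].reshape(-1,3);Q=Q[(Q[:,2]>lo)&(Q[:,2]<hi)];print(nm,Q.mean(0).round(4))
E
```

```text
time_s: 40.7
tcp_pos: [0.4273, -0.4459, 0.2503]
tcp_rot: [0.999, 0.046, -0.0, 0.0]
force: [-0.1, 0.6, 0.1]
opening: 0.039
rack rear x [-0.03296859 -0.03282594 -0.03254401] 128
post reader [-0.03845966  0.05486629] 40
tube tops [[0.054, 0.002], [0.051, 0.003], [0.051, 0.005], [0.049, 0.009], [0.055, 0.013], [0.052, 0.013], [0.054, 0.014]] 7
bottle [ 0.7146 -0.0486  0.1014]
dish [0.4563 0.2172 0.0142]
timer [0.3874 0.0934 0.0162]
```

View pics/c7.png

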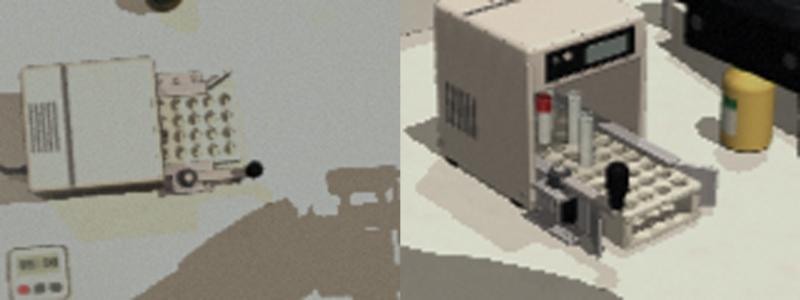

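```bash
python3 -c "
from rig import manip;print(manip.close_job())"
```

```text
the job is handed in; nothing more can be done
None
```

The rack is home against the end stop and the cam lever is closed. I handed the job in at about 41 s on the robot's clock, with the arm clear of everything.

- **Rack:** I turned it about 10° with two fingers on its rear wall, then slid it between the rails. From reader x ≈ 114 mm I went on in steps of 3 to 5 mm until the push force rose from about 2.5 N to 9.4 N and it stopped moving. That put its front at about x = 161 mm, inside the stop's given range of 120 to 165 mm.
- **Lever:** I swung the post round with the jaws loosely about it until it met its limit, at about 8 N sideways force. The post then measured at reader (-38, 55) mm, against the expected (-40, 55.5) mm when closed.
- **Last look:** The rack's rear end was at x ≈ -33 mm, within about 1.5 mm of where the push left it (-34 mm). The tubes that can be seen stand upright, and the bottle, dish and timer had not moved by more than 1 mm.

**Not confirmed:** the paddle and the tubes under the hood cannot be seen. That the paddle is flush is inferred from the force rise and the position. The paddle's own spring force was too weak to pick out of the sensor noise. No check disagreed with the others.

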